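# Put away the printer parts after class

## Robot

A 6-joint arm with a two-finger parallel gripper is mounted at the origin on the work surface. World frame = base frame: x ahead of the robot, y to its left, z up, the work surface at z = 0. Lengths are in m, angles in rad, forces in N, time in s.
With the tool pointing down it reaches from about 0.4 to 0.825 m from the base axis. Payload 7 kg.
Tool frame: the origin (TCP) lies at the centre of the arm's flange, where the gripper is bolted on; the fingertips stand 178 mm ahead of it and the grasp point (between the pads) lies 159 mm ahead of it; z points along the fingers, y is the direction in which the jaws open and shut (so a half turn about z gives the same grasp; the last joint's range is limited). The gripper opens to 88 mm and grips with 3 to 60 N. Pads are 19 mm wide; open, the fingers measure 130 mm over their backs; the gripper's body (78 mm by 193 mm) begins 47 mm behind the grasp point.
Start: joints at [-1.016, 0.359, 0.012, 0, -1.224, -0.288], TCP at [0.178, -0.651, 0.405] pointing down, gripper open.
Joint ranges: [-3.07, 3.07], [-1.43, 2.12], [-1.02, 1.25], [-3.03, 1.67], [-3.05, -0], [-3.03, 3.03]. Speed limits (rad/s): [2.39, 2.39, 3.01, 3.14, 3.14, 3.14].

## Interface

Orientations are given as [roll, pitch, yaw] about the fixed x, y, z axes, in that order (R = Rz(yaw) Ry(pitch) Rx(roll)).
In Python, from station import * gives the robot as it stands.
- The arm moves only by the tool send_rows, never from a script. Its argument "motion" is a list of rows, each an object with "offset": the shift along the tool's x, y, z in cm, a list of three; "turn": the turn about the tool's z in degrees. In form: [{"offset": [x, y, z], "turn": turn}, ...]. A call has 1 to 8 rows; each row is the pose to reach, as a shift and turn from the pose commanded when the call began, along the tool's axes at that moment; what a row does not reach only later rows make up. A row lasts 1/10 s, in which the tool goes at most 50 mm and 8.59 degrees, less where a joint would pass 70% of its speed; a pose out of reach is approached as far as the arm can. A call with a gripper value outside its range is refused whole. "hand" is the opening, from -1 (shut) to 1 (fully open), set as the call begins (left out, the last holds). The fingers move at their own pace and stop on an object; "squeeze" is the grip in N (left out, the last holds). Time passes only in rows, so rows that repeat a pose let the fingers close. It gives the time, the measured TCP pose, the force and the opening at its end, in the units of the state.
- get_state(): the state, without advancing time (a new reading comes with each control period).
- grab_frame(name): name is "side" or "top" or "wrist"; returns a dict with "frame" (384x512x3 uint8, blue, green, red), "range_z" (384x512 float32, m along the optical axis (not along the pixel's ray), 0 where there is no reading), "vertical_fov" (degrees; the focal length in pixels is half the picture's height over the tangent of half this angle, whatever the lens; pixels are square), "cx", "cy" (the principal point, pixels), "cam_to_world" (4x4, takes a point from camera to world coordinates). Camera axes: x right, y up, looking along -z (the intrinsics and any distortion apply to the point x, -y, -z); pixel columns grow to the right and rows downward; lengths in m; the calibration is good to about 2 mm. A picture is of the moment at which its call begins.
- job_done(): hands the job in, once; it reports no verdict.
The state is a dict: "t": time; "q": joint angles; "qd": joint speeds; "joint_efforts": joint torques, N m; "eef_pos": TCP position; "ee_rot": TCP orientation; "force": force on the tool from outside, world axes, zero at the start; "moment": the same for the moment, N m; "width": finger opening in m.
Only numpy, scipy, OpenCV 4.12 (cv2) and the standard library are available. Lean on these libraries where they do the work, as an engineer would, in place of code of your own. Each camera call takes 0.05 s, during which the arm holds its last target. There are 200 camera calls.

## Task

Tidy up the loose filament-feeder parts: stand one stepper motor in each square bay of the motor tray and one belt pulley in each round well of the pulley tray, all upright and flat on the floor of their place. Set the spool adapter upright on the spool hub with its two lugs dropped fully home into the hub's notches.

Things in the scene. Friction and masses are not known exactly. Their poses are not given: they have to be found in the camera images.
- motor_1: stepper motor standing on its base, shaft up: square block 42 x 42 x 40 mm, aluminium ends and a black middle, a round boss 22 mm across and 2 mm high on top, then a thin steel shaft 5 mm across rising 18 mm more (60 mm overall). About 0.28 kg. Origin at the centre of the underside, z up along the shaft, x and y square to the flat sides. Both motors are alike.
- motor_2: stepper motor standing on its base, shaft up: square block 42 x 42 x 40 mm, aluminium ends and a black middle, a round boss 22 mm across and 2 mm high on top, then a thin steel shaft 5 mm across rising 18 mm more (60 mm overall). About 0.28 kg. Origin at the centre of the underside, z up along the shaft, x and y square to the flat sides. Both motors are alike.
- pulley_1: toothed belt pulley standing on end: aluminium, round, 36 mm across its two end flanges, 36 mm high, slightly slimmer toothed waist, dark bore dot on the flat top. About 0.09 kg. Origin at the centre of the underside, z up along the axis; its yaw does not matter. Both pulleys are alike.
- pulley_2: toothed belt pulley standing on end: aluminium, round, 36 mm across its two end flanges, 36 mm high, slightly slimmer toothed waist, dark bore dot on the flat top. About 0.09 kg. Origin at the centre of the underside, z up along the axis; its yaw does not matter. Both pulleys are alike.
- adapter: grey plastic spool adapter, upright: round flange 52 mm across, 18 mm high, with two opposite lugs (11 mm wide, flange-high, out to 37 mm from the axis), and above it a round neck 34 mm across up to z = 46 mm (grip here), dark bore disc on top. Underside flat. About 0.07 kg. Origin: centre of underside, z up, x runs through both lugs (a half turn is the same).
- motor_tray: grey plastic tray fixed to the table, with two square open bays side by side: 76 x 156 mm outside, 14 mm high overall, walls and divider 4 mm thick, floor 4 mm thick. Origin at the centre of the underside; the bays' centres lie at y = +38 and -38 mm (x = 0), each bay about 68 mm in x by 72 mm in y, floor at z = 4 mm. It may be turned a little.
- pulley_tray: grey plastic block fixed to the table, with two round wells: 76 x 150 mm, 14 mm high. Origin at the centre of the underside; the wells are 54 mm across and 10 mm deep (floor at z = 4 mm), centred at y = +37 and -37 mm (x = 0). It may be turned a little.
- hub: round grey spool hub fixed to the table: foot disc 88 mm across, 6 mm thick, with a rim to z = 16 mm (inner radius 29.5, outer 42 mm) cut by two opposite notches 18 mm wide. With its lugs in the notches the adapter sits inside the rim on the disc, z = 6 mm; else it rides 10 mm too high. Origin: centre of underside; x runs through both notches (a half turn is the same).
Not all that is in view belongs to the job. What is shaped like the motor_2 but blue is not meant.

How it is judged:
By the outcome, as a careful person would: the job done as asked, in the order asked, and still so for the second after the job is handed in, with the robot touching nothing.
It also fails if it takes over 106 s, if anything falls off the work surface, if the arm or the gripper's body presses on something with over 40 N, if the wrist force passes 120 N, or if a joint passes its speed limit or range.

## Working session

There is one attempt and no reset: what is moved stays moved. The work goes in short steps, Python scripts to look and compute and a tool call to move; the robot and the scene stay as the last step left them, time stands still between calls to the robot, and variables do not carry over. Pictures are saved under pics/ and viewed, about 12 in all and at most 16, crops included, and the job is handed in when it is done.

Besides the shell and the picture viewer there is one more tool, called after "Call:" as name(argument=value, ...) on one line, values as JSON. send_rows: Moves the arm, as the interface text tells. Its arguments: {"type":"object","properties":{"motion":{"type":"array"},"hand":{"type":"number"},"squeeze":{"type":"number"}},"required":["motion"]}

```bash
ls; mkdir -p pics
python3 - <<'E'
from station import *
import cv2
print(get_state())
for n in("top","side"):
    f=grab_frame(n); cv2.imwrite(f"pics/{n}0.png",f["frame"]); print(n,{k:v for k,v in f.items() if k not in("frame","range_z")}, (f["range_z"]>0).mean())
E
```

```text
pics
{'t': 0.0, 'q': array([-1.01594878e+00,  3.59404045e-01,  1.10895147e-02, -3.50059136e-04,
       -1.22409346e+00, -2.88065864e-01]), 'qd': array([ 4.50737173e-04, -1.17792535e-03,  1.13145557e-03,  7.84198160e-05,
        6.04469421e-04, -6.04871567e-04]), 'joint_efforts': array([-1.43106317e-03, -5.82722855e+01,  2.93056816e+01,  6.99755833e+00,
        6.80639219e-03, -8.02030740e-05]), 'eef_pos': array([ 0.17788232, -0.6509525 ,  0.4037247 ]), 'ee_rot': array([ 3.13995390e+00, -1.42397238e-04, -2.87493007e+00]), 'force': array([ 0.19475159, -0.26103104,  0.38824154]), 'moment': array([-0.03551597, -0.02812102,  0.00611125]), 'width': 0.08771413543111097}
top {'vertical_fov': 54.50842959284482, 'cx': 255.39024942152977, 'cy': 191.77288245920843, 'cam_to_world': array([[-4.56718366e-03,  9.88266791e-01, -1.52669218e-01,
         3.33900038e-01],
       [-9.99989313e-01, -4.40401922e-03,  1.40689071e-03,
         2.32210489e-03],
       [ 7.18025193e-04,  1.52674012e-01,  9.88276343e-01,
         9.54509983e-01],
       [ 0.00000000e+00,  0.00000000e+00,  0.00000000e+00,
         1.00000000e+00]])} 0.9959004720052084
side {'vertical_fov': 52.734844452738365, 'cx': 252.44905131396334, 'cy': 189.1139145864122, 'cam_to_world': array([[-0.95902594,  0.18393183, -0.21549556,  0.27925863],
       [-0.28291566, -0.58118391,  0.76300983,  0.70940078],
       [ 0.01509925,  0.79271328,  0.60940764,  0.59219384],
       [ 0.        ,  0.        ,  0.        ,  1.        ]])} 0.9959767659505209
```

View pics/top0.png

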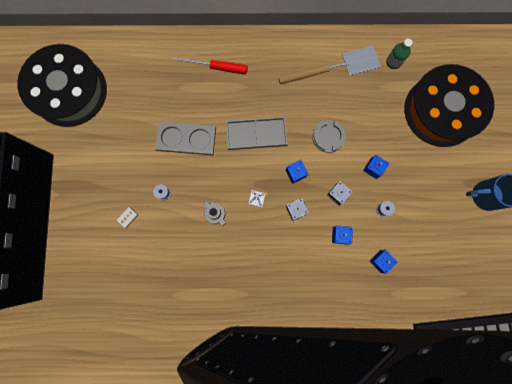

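View pics/side0.png

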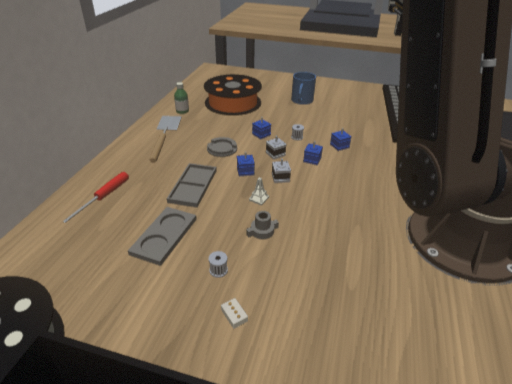

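```bash
cat > h.py <<'E'
from station import *
import numpy as np, cv2
def cam(n):
    f=grab_frame(n); f["f"]=192/np.tan(np.radians(f["vertical_fov"]/2)); return f
def xyz(f):
    v,u=np.mgrid[:384,:512]; d=f["range_z"]
    P=np.stack([(u-f["cx"])/f["f"]*d,-(v-f["cy"])/f["f"]*d,-d],-1)
    T=f["cam_to_world"]; return P@T[:3,:3].T+T[:3,3]
def ray(f,uv,z):
    uv=np.atleast_2d(uv).astype(float); T=f["cam_to_world"]
    d=np.c_[(uv[:,0]-f["cx"])/f["f"],-(uv[:,1]-f["cy"])/f["f"],-np.ones(len(uv))]@T[:3,:3].T
    return (T[:3,3]+d*((z-T[2,3])/d[:,2])[:,None])[:,:2]
E
python3 - <<'E'
from h import *
f=cam("top"); P=xyz(f)
for u,v in[(30,340),(150,300),(256,280),(450,300),(120,100),(300,30),(460,240)]: print(u,v,P[v,u].round(4))
m=((P[...,2]>0.007)).astype(np.uint8); m[:110]=0; m[290:]=0; m[:,:60]=0; m[:,430:]=0
n,l,s,c=cv2.connectedComponentsWithStats(m)
for i in range(1,n):
    if s[i,4]<30: continue
    q=P[l==i]; zt=np.percentile(q[:,2],98)
    (a,b),(w,h),_=cv2.minAreaRect((q[:,:2]*1000).astype(np.float32))
    rot=cv2.minAreaRect((q[:,:2]*1000).astype(np.float32))
    print(c[i].round(),s[i,4],"z",zt.round(4),"med",np.median(q[:,2]).round(4),"rect",np.round(rot[0],1),np.round(rot[1],1),round(rot[2],1),f["frame"][l==i].mean(0).round())
cv2.imwrite("pics/topc.png",cv2.resize(f["frame"][110:280,110:410],None,fx=2.66,fy=2.66,interpolation=cv2.INTER_CUBIC))
E
```

```text
30 340 [0.1184 0.5512 0.0026]
150 300 [0.2112 0.2632 0.0013]
256 280 [ 2.582e-01  5.000e-04 -2.000e-04]
450 300 [ 0.2076 -0.4802  0.0007]
120 100 [0.7324 0.3638 0.0015]
300 30 [ 0.9373 -0.1254 -0.0029]
460 240 [ 3.550e-01 -5.187e-01 -5.000e-04]
[ 72. 114.] 258 z 0.069 med 0.0299 rect [677.  473.3] [25.2 80.3] 18.8 [39. 41. 41.]
[422. 120.] 355 z 0.0684 med 0.0407 rect [ 657.7 -424.4] [82.7 32.9] 23.2 [13. 24. 45.]
[256. 132.] 432 z 0.0181 med 0.0135 rect [506.1 -10.8] [341.8 156. ] 3.9 [111. 116. 119.]
[185. 138.] 1085 z 0.0183 med 0.0145 rect [534.8  94.6] [414.5 153.7] 45.0 [124. 127. 129.]
[329. 135.] 509 z 0.0199 med 0.015 rect [511.9 -92.4] [ 86.3 394. ] 49.6 [123. 126. 128.]
[376. 166.] 361 z 0.0537 med 0.0398 rect [ 435.7 -169.6] [ 51.  396.3] 38.0 [162.  70.  30.]
[296. 171.] 327 z 0.0506 med 0.0404 rect [451.1 -47.2] [ 54.6 248.5] 54.7 [181.  82.  37.]
[340. 193.] 338 z 0.0471 med 0.0405 rect [ 474.1 -210.7] [41.9 42. ] 48.3 [150. 138. 133.]
[161. 191.] 187 z 0.0398 med 0.0363 rect [404.7 132.4] [294.2  34.1] 54.8 [152. 138. 133.]
[257. 198.] 151 z 0.0636 med 0.0229 rect [409.8   7.2] [ 36.8 147.6] 79.7 [182. 177. 175.]
[297. 209.] 318 z 0.0453 med 0.0404 rect [ 433.7 -102.2] [41.9 42. ] 23.5 [162. 149. 143.]
[214. 213.] 370 z 0.0499 med 0.0209 rect [400.  62.] [170.8  50.2] 58.5 [123. 126. 128.]
[386. 208.] 203 z 0.0396 med 0.0359 rect [ 395.  -167.9] [ 34.  360.2] 14.4 [147. 134. 129.]
[127. 217.] 238 z 0.0212 med 0.0169 rect [366.2 177.8] [353.1  51.7] 71.2 [165. 173. 181.]
[342. 234.] 344 z 0.0517 med 0.0403 rect [ 363.9 -116.4] [ 45.5 240.6] 3.5 [185.  84.  39.]
[384. 261.] 398 z 0.0462 med 0.0397 rect [ 304.7 -312.2] [42.2 42.4] 42.4 [167.  74.  33.]
```

View pics/topc.png

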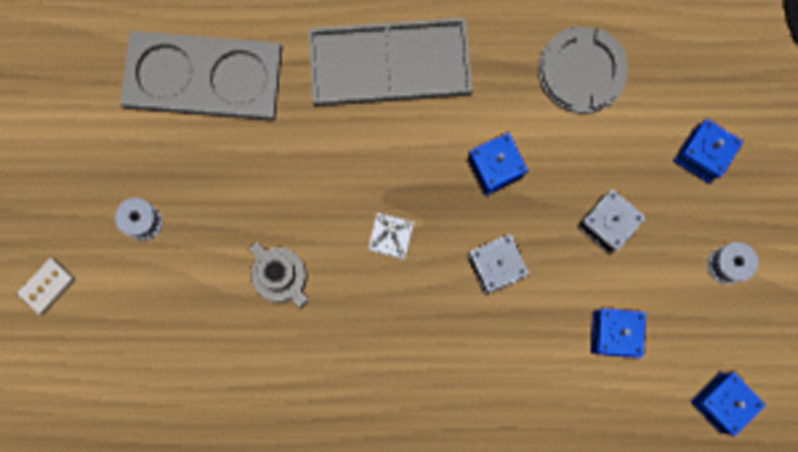

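```bash
cat >> h.py <<'E'
def comp(m,seed,r=12):
    n,l,s,c=cv2.connectedComponentsWithStats(m.astype(np.uint8))
    d=np.hypot(*(c-seed).T); d[0]=999; d[s[:,4]<15]=999
    return (l==d.argmin()).astype(np.uint8)
def cont(f,m,z):
    c=max(cv2.findContours(m,cv2.RETR_EXTERNAL,cv2.CHAIN_APPROX_NONE)[0],key=cv2.contourArea)[:,0]
    return (ray(f,c,z)*1000).astype(np.float32)
def rect(p):
    (a,b),(w,h),t=cv2.minAreaRect(p); return np.round([a,b,w,h,t],1)
def go(x,y,z,jaw=None):
    """offset (cm, tool) and turn (deg) to put grasp point at x,y,z mm, jaw line at angle jaw deg (world)"""
    s=get_state(); p=s["eef_pos"]*1000; w=s["ee_rot"][2]
    dx,dy=x-p[0],y-p[1]; c,sn=np.cos(w),np.sin(w)
    j=np.degrees(w)-90; t=0 if jaw is None else -((jaw-j+90)%180-90)
    print("off",np.round([(c*dx+sn*dy)/10,(sn*dx-c*dy)/10,(p[2]-159-z)/10],2),"turn",round(t,1),"yaw",round(np.degrees(w),1),"q6",round(np.degrees(s["q"][5]),1),"t",round(s["t"],1),"F",s["force"].round(1),"w",s["width"].round(4))
E
python3 - <<'E'
from h import *
f=cam("top"); P=xyz(f); Z=P[...,2]; b=f["frame"].astype(int)
gray=(b.max(-1)-b.min(-1)<32)
for n,s in[("m1",(297,209)),("m2",(341,193))]: print(n,rect(cont(f,comp((abs(Z-.041)<.005)&gray,s),.04)))
for n,s in[("p1",(161,191)),("p2",(387,208))]: print(n,rect(cont(f,comp((abs(Z-.037)<.006),s),.036)))
print("neck",rect(cont(f,comp(Z>.038,(215,212)),.046)))
print("adapter",rect(cont(f,comp(Z>.009,(215,213)),.018)))
for n,s in[("ptray",(186,138)),("mtray",(257,134)),("hub",(329,136))]:
    m=comp(gray&(Z<.03)&(b.mean(-1)<150),s); print(n,m.sum(),rect(cont(f,m,.015)))
E
```

```text
m1 [ 433.3 -102.    41.2   42.    23.6]
m2 [ 473.6 -210.2   41.7   42.8   48.2]
p1 [478.9 237.7  34.5  33.1  45.6]
p2 [ 434.9 -324.9   35.2   32.4   89.7]
neck [425.9 103.8  31.9  31.9  89.7]
adapter [426.3 104.5  61.8  49.4   4.8]
ptray 1683 [622.1 182.9 151.3  78.9  85. ]
mtray 1725 [635.   -1.7  79.1 155.1   3.9]
hub 864 [ 625.9 -190.7   86.3   86.8   88.4]
```

```bash
python3 -c "
from h import *
go(433,-102,150,113.6)"
```

```text
Traceback (most recent call last):
  File "h.py", line 27, in go
    print("off",np.round([(c*dx+sn*dy)/10,(sn*dx-c*dy)/10,(p[2]-159-z)/10],2),"turn",round(t,1),"yaw",round(np.degrees(w),1),"q6",round(np.degrees(s["q"][5]),1),"t",round(s["t"],1),"F",s["force"].round(1),"w",s["width"].round(4))
                                                                                                                                                                                                                 ^^^^^^^^^^^^^^^^
AttributeError: 'float' object has no attribute 'round'
```

```bash
sed -i 's/s\["width"\].round(4)/round(s["width"],4)/' h.py; python3 -c "
from h import *
go(433,-102,150,113.6)"
```

```text
off [-39.08  46.23   9.51] turn -8.3 yaw -164.7 q6 -16.5 t 0.2 F [-0.1 -0.9 -0.3] w 0.0877
```

Call:
send_rows(motion=[{"offset":[-39.1,46.2,9.5],"turn":-8.3},{"offset":[-39.1,46.2,9.5],"turn":-8.3},{"offset":[-39.1,46.2,9.5],"turn":-8.3},{"offset":[-39.1,46.2,9.5],"turn":-8.3},{"offset":[-39.1,46.2,9.5],"turn":-8.3},{"offset":[-39.1,46.2,9.5],"turn":-8.3},{"offset":[-39.1,46.2,9.5],"turn":-8.3},{"offset":[-39.1,46.2,9.5],"turn":-8.3}], hand=0.5)

```text
t: 1.0
eef_pos: [0.3449, -0.291, 0.3426]
ee_rot: [-3.141, 0.001, -2.73]
force: [0.9, 0.7, 0.7]
width: 0.0659
```

```bash
python3 -c "
from h import *
go(433,-102,150,113.6)"
```

```text
off [-15.63  13.8    3.36] turn -0.0 yaw -156.4 q6 -51.4 t 1.0 F [0.9 0.7 0.7] w 0.0659
```

Call:
send_rows(motion=[{"offset":[-15.6,13.8,3.3],"turn":0},{"offset":[-15.6,13.8,3.3],"turn":0},{"offset":[-15.6,13.8,3.3],"turn":0},{"offset":[-15.6,13.8,3.3],"turn":0},{"offset":[-15.6,13.8,3.3],"turn":0},{"offset":[-15.6,13.8,3.3],"turn":0}])

```text
t: 1.6
eef_pos: [0.433, -0.1024, 0.3094]
ee_rot: [3.141, -0.001, -2.726]
force: [-1.4, -0.4, -0.6]
width: 0.0659
```

Run:
```python
from h import *
go(433,-102,31,113.6)
f=cam("wrist"); cv2.imwrite("pics/w1.png",f["frame"]); P=xyz(f);Z=P[...,2]
b=f["frame"].astype(int);g=(b.max(-1)-b.min(-1)<40)
# project motor expected
T=np.linalg.inv(f["cam_to_world"])
q=T@np.array([.433,-.102,.04,1]); uv=(f["cx"]+f["f"]*q[0]/-q[2], f["cy"]-f["f"]*q[1]/-q[2]); print(uv)
print("m1",rect(cont(f,comp((abs(Z-.04)<.006)&g,uv),.04)))
```

```text
off [-1.000e-02  3.000e-02  1.194e+01] turn 0.2 yaw -156.2 q6 -78.4 t 1.6 F [-1.4 -0.4 -0.6] w 0.0659
(np.float64(253.00326444728148), np.float64(191.62154267959178))
m1 [ 431.6 -104.2   41.7   41.4   23.8]
```

View pics/w1.png

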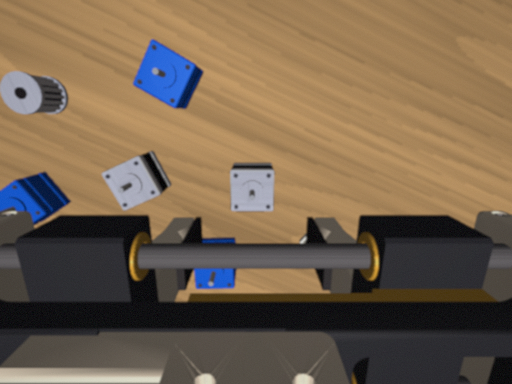

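Call:
send_rows(motion=[{"offset":[0.1,0,11.8],"turn":0},{"offset":[0.1,0,11.8],"turn":0},{"offset":[0.1,0,11.8],"turn":0},{"offset":[0.1,0,11.8],"turn":0}])

```text
t: 2.05
eef_pos: [0.4297, -0.1058, 0.1894]
ee_rot: [3.14, -0.006, -2.732]
force: [-0.3, 0.0, -0.2]
width: 0.0658
```

Call:
send_rows(motion=[{"offset":[0,0,0],"turn":0},{"offset":[0,0,0],"turn":0},{"offset":[0,0,0],"turn":0},{"offset":[0,0,0],"turn":0},{"offset":[0,0,-7],"turn":0},{"offset":[0,0,-7],"turn":0},{"offset":[0,0,-7],"turn":0}], hand=-1, squeeze=25)

```text
t: 2.75
eef_pos: [0.4325, -0.1041, 0.2647]
ee_rot: [-3.14, 0.006, -2.729]
force: [0.5, -0.1, -4.0]
width: 0.0416
```

```bash
python3 -c "
from h import *
go(632.4,36.2,100,93.9)"
```

```text
off [-23.94   4.85   0.57] turn 19.7 yaw -156.4 q6 -78.4 t 2.8 F [ 0.5 -0.1 -4. ] w 0.0416
```

Call:
send_rows(motion=[{"offset":[-23.9,4.8,0.5],"turn":19.7},{"offset":[-23.9,4.8,0.5],"turn":19.7},{"offset":[-23.9,4.8,0.5],"turn":19.7},{"offset":[-23.9,4.8,0.5],"turn":19.7},{"offset":[-23.9,4.8,0.5],"turn":19.7},{"offset":[-23.9,4.8,0.5],"turn":19.7},{"offset":[-23.9,4.8,0.5],"turn":19.7},{"offset":[-23.9,4.8,0.5],"turn":19.7}])

```text
t: 3.55
eef_pos: [0.6303, 0.0349, 0.2553]
ee_rot: [-3.141, -0.003, -3.074]
force: [-0.7, -0.7, -2.7]
width: 0.0415
```

Run:
```python
from h import *
go(632.4,36.2,36,93.9)
f=cam("wrist"); cv2.imwrite("pics/w2.png",f["frame"])
```

```text
off [-0.22  0.11  6.03] turn -0.0 yaw -176.1 q6 -107.0 t 3.5 F [-0.7 -0.7 -2.7] w 0.0415
```

View pics/w2.png

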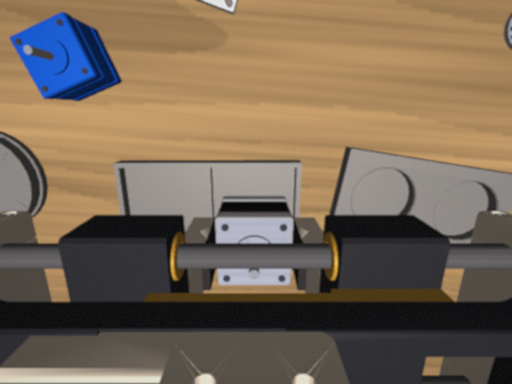

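Call:
send_rows(motion=[{"offset":[-0.2,0.1,4.5],"turn":0},{"offset":[-0.2,0.1,5],"turn":0},{"offset":[-0.2,0.1,5.4],"turn":0},{"offset":[-0.2,0.1,5.8],"turn":0},{"offset":[-0.2,0.1,6.0],"turn":0},{"offset":[-0.2,0.1,6.0],"turn":0}])

```text
t: 4.2
eef_pos: [0.6335, 0.0364, 0.1975]
ee_rot: [3.141, 0.001, -3.074]
force: [0.1, -0.1, -2.7]
width: 0.0417
```

Call:
send_rows(motion=[{"offset":[0,0,0.15],"turn":0},{"offset":[0,0,0.25],"turn":0},{"offset":[0,0,0.25],"turn":0}])

```text
t: 4.5
eef_pos: [0.6335, 0.0365, 0.1969]
ee_rot: [-3.142, 0.002, -3.073]
force: [-6.1, 0.2, 13.6]
width: 0.0413
```

Call:
send_rows(motion=[{"offset":[0,0,0],"turn":0},{"offset":[0,0,0],"turn":0},{"offset":[0,0,0],"turn":0},{"offset":[0,0,-4],"turn":0},{"offset":[0,0,-9],"turn":0},{"offset":[0,0,-9],"turn":0}], hand=0.25)

```text
t: 5.1
eef_pos: [0.6357, 0.0369, 0.2913]
ee_rot: [3.14, 0.011, -3.072]
force: [2.1, 0.4, 0.4]
width: 0.0545
```

Run:
```python
from h import *
go(472.5,-211,120,48.2)
f=cam("wrist"); P=xyz(f);Z=P[...,2]
T=np.linalg.inv(f["cam_to_world"])
q=T@np.array([.6324,.0362,.044,1]); uv=(f["cx"]+f["f"]*q[0]/-q[2], f["cy"]-f["f"]*q[1]/-q[2]); print(uv)
m=comp(abs(Z-.043)<.006,uv);print(rect(cont(f,m,.044)),Z[m>0].mean(),np.median(Z[m>0]))
cv2.imwrite("pics/w3.png",f["frame"])
```

```text
off [ 18.   -23.6    1.23] turn 45.8 yaw -176.0 q6 -107.0 t 5.1 F [2.1 0.4 0.4] w 0.0545
(np.float64(252.05665220880152), np.float64(192.03867029274218))
[632.8  37.   42.1  41.5   4. ] 0.04376599212572599 0.04369896705224513
```

View pics/w3.png

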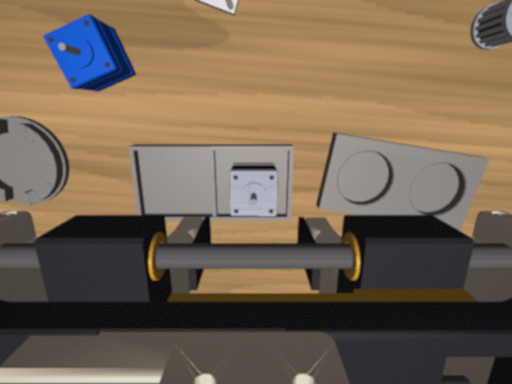

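Call:
send_rows(motion=[{"offset":[18,-23.6,1.2],"turn":45.8},{"offset":[18,-23.6,1.2],"turn":45.8},{"offset":[18,-23.6,1.2],"turn":45.8},{"offset":[18,-23.6,1.2],"turn":45.8},{"offset":[18,-23.6,1.2],"turn":45.8},{"offset":[18,-23.6,1.2],"turn":45.8},{"offset":[18,-23.6,1.2],"turn":45.8},{"offset":[18,-23.6,1.2],"turn":45.8}], hand=0.5)

```text
t: 5.95
eef_pos: [0.4689, -0.2122, 0.2717]
ee_rot: [-3.141, -0.0, 2.408]
force: [0.9, 0.1, -0.2]
width: 0.0655
```

Call:
send_rows(motion=[{"offset":[0,0,0],"turn":0},{"offset":[0,0,0],"turn":0}])

```text
t: 6.15
eef_pos: [0.4703, -0.2105, 0.272]
ee_rot: [-3.142, -0.0, 2.412]
force: [0.9, 0.1, -0.2]
width: 0.0658
```

```bash
cat >> h.py <<'E'
def look(x,y,z,tol=.006,gray=True):
    f=cam("wrist"); Z=xyz(f)[...,2]; b=f["frame"].astype(int)
    q=np.linalg.inv(f["cam_to_world"])@np.array([x/1000,y/1000,z,1]); uv=(f["cx"]-f["f"]*q[0]/q[2], f["cy"]+f["f"]*q[1]/q[2])
    m=(abs(Z-z)<tol)
    if gray: m&=(b.max(-1)-b.min(-1)<45)
    m=comp(m,uv); p=cont(f,m,z); print("uv",np.round(uv),"rect",rect(p),"circ",cv2.minEnclosingCircle(p),"z",np.median(Z[m>0]).round(4)); return f,m,p
E
python3 - <<'E'
from h import *
go(472.5,-211,32,48.2)
look(472.5,-211,.04)
E
```

```text
off [-0.2  0.1  8.1] turn -0.0 yaw 138.2 q6 -129.6 t 6.2 F [ 0.9  0.1 -0.2] w 0.0658
uv [255. 207.] rect [ 471.9 -211.1   41.6   42.    48.2] circ ((472.18304443359375, -211.5752410888672), 28.600141525268555) z 0.0398
```

Call:
send_rows(motion=[{"offset":[-0.2,0.1,4.5],"turn":0},{"offset":[-0.2,0.1,8],"turn":0},{"offset":[-0.2,0.1,8],"turn":0},{"offset":[-0.2,0.1,8],"turn":0},{"offset":[-0.2,0.1,8],"turn":0}])

```text
t: 6.7
eef_pos: [0.4729, -0.2116, 0.1937]
ee_rot: [3.14, 0.002, 2.411]
force: [0.0, 0.0, 0.6]
width: 0.0657
```

Call:
send_rows(motion=[{"offset":[0,0,0],"turn":0},{"offset":[0,0,0],"turn":0},{"offset":[0,0,0],"turn":0},{"offset":[0,0,0],"turn":0},{"offset":[0,0,-5],"turn":0},{"offset":[0,0,-8],"turn":0},{"offset":[0,0,-8],"turn":0},{"offset":[0,0,-8],"turn":0}], hand=-1)

```text
t: 7.5
eef_pos: [0.4715, -0.2118, 0.2725]
ee_rot: [3.14, 0.001, 2.41]
force: [0.1, 0.7, -2.4]
width: 0.0417
```

```bash
python3 -c "
from h import *
go(637.6,-39.6,110,93.9)"
```

```text
off [-0.85 23.91  0.35] turn -45.8 yaw 138.1 q6 -129.5 t 7.5 F [ 0.1  0.7 -2.4] w 0.0417
```

Call:
send_rows(motion=[{"offset":[-0.8,23.9,0.3],"turn":-45.8},{"offset":[-0.8,23.9,0.3],"turn":-45.8},{"offset":[-0.8,23.9,0.3],"turn":-45.8},{"offset":[-0.8,23.9,0.3],"turn":-45.8},{"offset":[-0.8,23.9,0.3],"turn":-45.8},{"offset":[-0.8,23.9,0.3],"turn":-45.8},{"offset":[-0.8,23.9,0.3],"turn":-45.8},{"offset":[-0.8,23.9,0.3],"turn":-45.8}])

```text
t: 8.3
eef_pos: [0.6365, -0.0396, 0.2673]
ee_rot: [-3.141, -0.003, -3.076]
force: [-0.7, -0.6, -1.7]
width: 0.0419
```

```bash
python3 -c "
from h import *
go(637.6,-39.6,39,93.9)"
```

```text
off [-0.11 -0.    6.93] turn -0.1 yaw -176.2 q6 -100.2 t 8.3 F [-0.7 -0.6 -1.7] w 0.0419
```

Call:
send_rows(motion=[{"offset":[-0.1,0,4.8],"turn":0},{"offset":[-0.1,0,5.9],"turn":0},{"offset":[-0.1,0,6.3],"turn":0},{"offset":[-0.1,0,6.6],"turn":0},{"offset":[-0.1,0,6.6],"turn":0},{"offset":[-0.1,0,6.6],"turn":0}])

```text
t: 8.9
eef_pos: [0.6389, -0.0393, 0.2045]
ee_rot: [3.141, 0.002, -3.074]
force: [-0.8, -0.4, -2.0]
width: 0.0415
```

Call:
send_rows(motion=[{"offset":[0,0,0.2],"turn":0},{"offset":[0,0,0.4],"turn":0},{"offset":[0,0,0.5],"turn":0},{"offset":[0,0,0.5],"turn":0}])

```text
t: 9.3
eef_pos: [0.6383, -0.0393, 0.198]
ee_rot: [-3.142, -0.0, -3.074]
force: [-0.2, 0.2, -1.5]
width: 0.0418
```

Call:
send_rows(motion=[{"offset":[0,0,0.1],"turn":0},{"offset":[0,0,0.2],"turn":0},{"offset":[0,0,0.2],"turn":0}])

```text
t: 9.6
eef_pos: [0.6385, -0.0392, 0.1968]
ee_rot: [-3.141, 0.0, -3.073]
force: [-2.5, 1.2, 4.3]
width: 0.0416
```

Call:
send_rows(motion=[{"offset":[0,0,0],"turn":0},{"offset":[0,0,0],"turn":0},{"offset":[0,0,0],"turn":0},{"offset":[0,0,-4],"turn":0},{"offset":[0,0,-9],"turn":0},{"offset":[0,0,-9],"turn":0}], hand=0.2)

```text
t: 10.2
eef_pos: [0.6409, -0.0391, 0.2934]
ee_rot: [-3.141, 0.011, -3.072]
force: [0.4, -0.0, -0.0]
width: 0.0524
```

Run:
```python
from h import *
go(434.9,-324.9,130,93)
go(434.9,-324.9,130,50)
go(478.9,237.7,130,93)
look(638,-39,.044); look(633,37,.044)
```

```text
off [ 22.53 -27.08   0.44] turn 1.0 yaw -176.0 q6 -100.0 t 10.2 F [ 0.4 -0.  -0. ] w 0.0524
off [ 22.53 -27.08   0.44] turn 44.0 yaw -176.0 q6 -100.0 t 10.2 F [ 0.4 -0.  -0. ] w 0.0524
off [14.25 28.74  0.44] turn 1.0 yaw -176.0 q6 -100.0 t 10.2 F [ 0.4 -0.  -0. ] w 0.0524
uv [253. 192.] rect [638.2 -38.8  41.5  41.5   4. ] circ ((638.6040649414062, -38.80043029785156), 28.12445831298828) z 0.0437
uv [340. 195.] rect [632.8  35.6  41.2  42.7   3.9] circ ((632.7571411132812, 35.4001350402832), 28.150699615478516) z 0.0436
```

Call:
send_rows(motion=[{"offset":[14.2,28.7,0.4],"turn":9},{"offset":[14.2,28.7,0.4],"turn":9},{"offset":[14.2,28.7,0.4],"turn":9},{"offset":[14.2,28.7,0.4],"turn":9},{"offset":[14.2,28.7,0.4],"turn":9},{"offset":[14.2,28.7,0.4],"turn":9},{"offset":[14.2,28.7,0.4],"turn":9},{"offset":[14.2,28.7,0.4],"turn":9}], hand=0.5)

```text
t: 11.1
eef_pos: [0.4757, 0.2397, 0.2811]
ee_rot: [-3.141, -0.001, 3.056]
force: [0.0, 0.0, 1.0]
width: 0.0656
```

Call:
send_rows(motion=[{"offset":[0,0,0],"turn":0},{"offset":[0,0,0],"turn":0}])

```text
t: 11.3
eef_pos: [0.4774, 0.2368, 0.2814]
ee_rot: [-3.141, -0.001, 3.052]
force: [0.1, -0.0, -0.2]
width: 0.0658
```

Run:
```python
from h import *
go(478.9,237.7,31,85)
f,m,p=look(478.9,237.7,.036,.005)
cv2.imwrite("pics/w4.png",f["frame"])
```

```text
off [-0.14  0.1   9.14] turn -0.1 yaw 174.9 q6 -142.6 t 11.3 F [ 0.1 -0.  -0.2] w 0.0658
uv [255. 201.] rect [477.6 237.3  35.1  35.8  84.9] circ ((477.7500305175781, 237.28916931152344), 18.285003662109375) z 0.0356
```

View pics/w4.png

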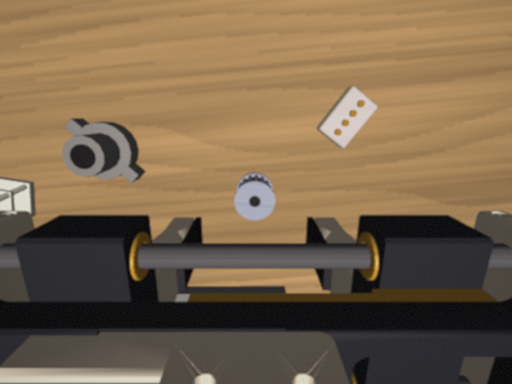

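Call:
send_rows(motion=[{"offset":[0,0.1,5],"turn":0},{"offset":[0,0.1,9],"turn":0},{"offset":[0,0.1,9.1],"turn":0},{"offset":[0,0.1,9.1],"turn":0},{"offset":[0,0.1,9.1],"turn":0}])

```text
t: 11.85
eef_pos: [0.4784, 0.2387, 0.1929]
ee_rot: [3.14, 0.002, 3.052]
force: [0.7, 0.2, 0.2]
width: 0.0656
```

Call:
send_rows(motion=[{"offset":[0,0,0],"turn":0},{"offset":[0,0,0],"turn":0},{"offset":[0,0,0],"turn":0},{"offset":[0,0,0],"turn":0},{"offset":[0,0,0],"turn":0},{"offset":[0,0,-5],"turn":0},{"offset":[0,0,-6],"turn":0},{"offset":[0,0,-6],"turn":0}], hand=-1)

```text
t: 12.65
eef_pos: [0.4779, 0.239, 0.2532]
ee_rot: [3.138, 0.003, 3.053]
force: [0.7, 0.5, -1.0]
width: 0.0354
```

Run:
```python
from h import *
go(625.3,219.8,95,85)
```

```text
off [-14.85  -0.6   -0.08] turn -0.1 yaw 174.9 q6 -142.7 t 12.7 F [ 0.7  0.5 -1. ] w 0.0354
```

Call:
send_rows(motion=[{"offset":[-14.8,-0.6,0],"turn":0},{"offset":[-14.8,-0.6,0],"turn":0},{"offset":[-14.8,-0.6,0],"turn":0},{"offset":[-14.8,-0.6,0],"turn":0},{"offset":[-14.8,-0.6,0],"turn":0},{"offset":[-14.8,-0.6,0],"turn":0}])

```text
t: 13.25
eef_pos: [0.6233, 0.219, 0.2497]
ee_rot: [-3.14, -0.002, 3.052]
force: [-0.6, 0.3, -1.5]
width: 0.0351
```

Run:
```python
from h import *
f=cam("wrist"); cv2.imwrite("pics/w5.png",f["frame"])
go(625.3,219.8,37.5,85)
```

```text
off [-0.21  0.07  5.39] turn -0.1 yaw 174.9 q6 -131.3 t 13.3 F [ 0.8  0.  -0.1] w 0.035
```

View pics/w5.png

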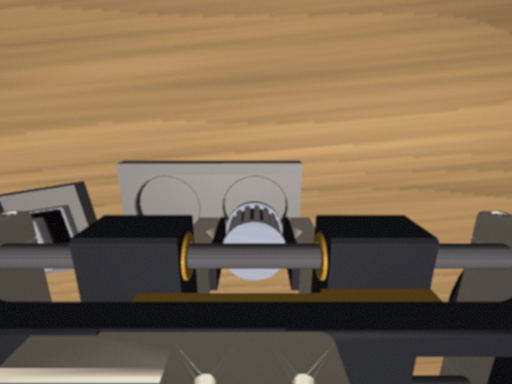

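Call:
send_rows(motion=[{"offset":[-0.2,0,3.5],"turn":0},{"offset":[-0.2,0,4.4],"turn":0},{"offset":[-0.2,0,4.9],"turn":0},{"offset":[-0.2,0,5.2],"turn":0},{"offset":[-0.2,0,5.3],"turn":0},{"offset":[-0.2,0,5.3],"turn":0}])

```text
t: 13.9
eef_pos: [0.6264, 0.2193, 0.1989]
ee_rot: [3.141, 0.001, 3.053]
force: [-0.8, -0.1, -0.8]
width: 0.0356
```

Call:
send_rows(motion=[{"offset":[0,0,0.1],"turn":0},{"offset":[0,0,0.2],"turn":0},{"offset":[0,0,0.3],"turn":0},{"offset":[0,0,0.3],"turn":0}])

```text
t: 14.3
eef_pos: [0.6263, 0.2191, 0.1956]
ee_rot: [3.141, 0.0, 3.052]
force: [-1.3, 0.5, 2.6]
width: 0.0357
```

Call:
send_rows(motion=[{"offset":[0,0,0],"turn":0},{"offset":[0,0,0],"turn":0},{"offset":[0,0,0],"turn":0},{"offset":[0,0,0],"turn":0},{"offset":[0,0,-4],"turn":0},{"offset":[0,0,-9],"turn":0},{"offset":[0,0,-9],"turn":0}], hand=0.2)

```text
t: 15.0
eef_pos: [0.6284, 0.2202, 0.2927]
ee_rot: [3.136, 0.01, 3.054]
force: [0.3, 0.0, 1.0]
width: 0.0528
```

Run:
```python
from h import *
go(434.9,-324.9,130,50)
look(625.3,219.8,.040,.005)
```

```text
off [ 14.5  -55.99   0.37] turn 35.0 yaw 175.0 q6 -131.2 t 15.0 F [0.3 0.  1. ] w 0.0528
uv [251. 191.] rect [626.5 219.4  35.   35.6  84.9] circ ((626.791015625, 219.38954162597656), 18.287351608276367) z 0.0397
```

Call:
send_rows(motion=[{"offset":[14.5,-56,0.3],"turn":-5},{"offset":[14.5,-56,0.3],"turn":-5},{"offset":[14.5,-56,0.3],"turn":-5},{"offset":[14.5,-56,0.3],"turn":-5},{"offset":[14.5,-56,0.3],"turn":-5},{"offset":[14.5,-56,0.3],"turn":-5},{"offset":[14.5,-56,0.3],"turn":-5},{"offset":[14.5,-56,0.3],"turn":-5}], hand=0.5)

```text
t: 15.85
eef_pos: [0.4906, -0.1592, 0.2826]
ee_rot: [3.141, -0.0, 3.14]
force: [1.3, 0.1, -0.4]
width: 0.0657
```

Run:
```python
from h import *
go(434.9,-324.9,130,90)
```

```text
off [  5.54 -16.58  -0.64] turn -0.1 yaw 179.9 q6 -93.9 t 15.8 F [ 1.3  0.1 -0.4] w 0.0657
```

Call:
send_rows(motion=[{"offset":[5.5,-16.5,0],"turn":0},{"offset":[5.5,-16.5,0],"turn":0},{"offset":[5.5,-16.5,0],"turn":0},{"offset":[5.5,-16.5,0],"turn":0},{"offset":[5.5,-16.5,0],"turn":0},{"offset":[5.5,-16.5,0],"turn":0},{"offset":[5.5,-16.5,0],"turn":0}])

```text
t: 16.55
eef_pos: [0.4366, -0.322, 0.2827]
ee_rot: [3.141, -0.001, 3.14]
force: [0.4, -0.0, 0.3]
width: 0.066
```

Run:
```python
from h import *
go(434.9,-324.9,32,90)
f,m,p=look(434.9,-324.9,.036,.005)
cv2.imwrite("pics/w6.png",f["frame"])
```

```text
off [ 0.17 -0.29  9.17] turn -0.1 yaw 179.9 q6 -74.4 t 16.6 F [ 0.4 -0.   0.3] w 0.066
uv [250. 197.] rect [ 432.7 -326.3   35.1   35.6   89.9] circ ((432.9217224121094, -326.4888610839844), 18.32692527770996) z 0.0356
```

View pics/w6.png

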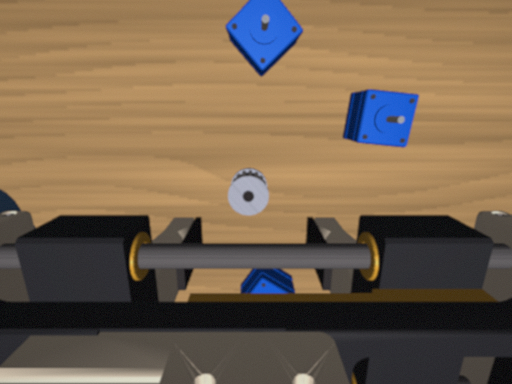

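Call:
send_rows(motion=[{"offset":[0.3,-0.4,5],"turn":0},{"offset":[0.3,-0.4,9],"turn":0},{"offset":[0.3,-0.4,9.1],"turn":0},{"offset":[0.3,-0.4,9.1],"turn":0},{"offset":[0.3,-0.4,9.1],"turn":0}])

```text
t: 17.1
eef_pos: [0.4348, -0.3264, 0.194]
ee_rot: [-3.14, 0.002, 3.141]
force: [0.5, 0.5, 0.5]
width: 0.0656
```

Call:
send_rows(motion=[{"offset":[0,0,0],"turn":0},{"offset":[0,0,0],"turn":0},{"offset":[0,0,0],"turn":0},{"offset":[0,0,0],"turn":0},{"offset":[0,0,0],"turn":0},{"offset":[0,0,-5],"turn":0},{"offset":[0,0,-9],"turn":0},{"offset":[0,0,-9],"turn":0}], hand=-1)

```text
t: 17.9
eef_pos: [0.4353, -0.3274, 0.2875]
ee_rot: [-3.138, 0.008, 3.141]
force: [1.1, -0.2, -0.5]
width: 0.0356
```

Run:
```python
from h import *
go(620,146.0,120,85)
```

```text
off [-18.43  47.35   0.85] turn 4.9 yaw 179.9 q6 -73.8 t 17.9 F [ 1.1 -0.2 -0.5] w 0.0356
```

Call:
send_rows(motion=[{"offset":[-18.4,47.3,0],"turn":4.9},{"offset":[-18.4,47.3,0],"turn":4.9},{"offset":[-18.4,47.3,0],"turn":4.9},{"offset":[-18.4,47.3,0],"turn":4.9},{"offset":[-18.4,47.3,0],"turn":4.9},{"offset":[-18.4,47.3,0],"turn":4.9},{"offset":[-18.4,47.3,0],"turn":4.9},{"offset":[-18.4,47.3,0],"turn":4.9}])

```text
t: 18.7
eef_pos: [0.5794, 0.048, 0.2818]
ee_rot: [-3.141, -0.0, 3.054]
force: [1.2, -0.5, -0.4]
width: 0.0356
```

Run:
```python
from h import *
go(620,146.0,100,85)
```

```text
off [-3.18 10.12  2.28] turn -0.0 yaw 175.0 q6 -119.0 t 18.7 F [ 1.2 -0.5 -0.4] w 0.0356
```

Call:
send_rows(motion=[{"offset":[-3.2,10.1,0],"turn":0},{"offset":[-3.2,10.1,0],"turn":0},{"offset":[-3.2,10.1,2.3],"turn":0},{"offset":[-3.2,10.1,2.3],"turn":0},{"offset":[-3.2,10.1,2.3],"turn":0},{"offset":[-3.2,10.1,2.3],"turn":0}])

```text
t: 19.3
eef_pos: [0.6199, 0.1429, 0.2597]
ee_rot: [-3.142, 0.0, 3.053]
force: [0.4, -0.3, -1.3]
width: 0.0353
```

Run:
```python
from h import *
go(620,146.0,38,85)
```

```text
off [0.02 0.31 6.27] turn -0.1 yaw 174.9 q6 -125.6 t 19.3 F [ 0.4 -0.3 -1.3] w 0.0353
```

Call:
send_rows(motion=[{"offset":[0,0.3,4],"turn":0},{"offset":[0,0.3,5.2],"turn":0},{"offset":[0,0.3,5.7],"turn":0},{"offset":[0,0.3,6.0],"turn":0},{"offset":[0,0.3,6.0],"turn":0},{"offset":[0,0.3,6.0],"turn":0}])

```text
t: 19.9
eef_pos: [0.6207, 0.1468, 0.2002]
ee_rot: [3.141, 0.001, 3.054]
force: [0.0, -1.3, -0.6]
width: 0.0357
```

Call:
send_rows(motion=[{"offset":[0,0,0.15],"turn":0},{"offset":[0,0,0.3],"turn":0},{"offset":[0,0,0.4],"turn":0},{"offset":[0,0,0.4],"turn":0}])

```text
t: 20.3
eef_pos: [0.6204, 0.1469, 0.1965]
ee_rot: [3.141, 0.001, 3.055]
force: [-3.7, -0.6, 9.1]
width: 0.0352
```

Call:
send_rows(motion=[{"offset":[0,0,0],"turn":0},{"offset":[0,0,0],"turn":0},{"offset":[0,0,0],"turn":0},{"offset":[0,0,0],"turn":0},{"offset":[0,0,-4],"turn":0},{"offset":[0,0,-9],"turn":0},{"offset":[0,0,-9],"turn":0}], hand=0.2)

```text
t: 21.0
eef_pos: [0.6225, 0.1477, 0.2922]
ee_rot: [3.137, 0.01, 3.056]
force: [0.6, -0.4, 0.9]
width: 0.0528
```

Run:
```python
from h import *
go(425.9,103.8,150,90)
look(620,146,.040,.005)
look(626,219,.040,.005)
```

```text
off [19.21 -6.06 -1.68] turn -4.9 yaw 175.1 q6 -125.8 t 21.0 F [ 0.6 -0.4  0.9] w 0.0528
uv [250. 192.] rect [619.6 147.6  34.9  35.4  85. ] circ ((619.615234375, 147.2607879638672), 18.287275314331055) z 0.0396
uv [333. 195.] rect [626.6 218.8  35.9  35.2  85. ] circ ((626.7528686523438, 218.77207946777344), 18.583179473876953) z 0.0396
```

Call:
send_rows(motion=[{"offset":[19.2,-6,-1.7],"turn":-5},{"offset":[19.2,-6,-1.7],"turn":-5},{"offset":[19.2,-6,-1.7],"turn":-5},{"offset":[19.2,-6,-1.7],"turn":-5},{"offset":[19.2,-6,-1.7],"turn":-5},{"offset":[19.2,-6,-1.7],"turn":-5},{"offset":[19.2,-6,-1.7],"turn":-5},{"offset":[19.2,-6,-1.7],"turn":-5}], hand=0.5)

```text
t: 21.9
eef_pos: [0.4246, 0.1042, 0.3016]
ee_rot: [-3.141, -0.001, 3.141]
force: [0.7, 0.7, -0.1]
width: 0.0658
```

Run:
```python
from h import *
go(425.9,103.8,39,90)
f,m,p=look(425.9,103.8,.046,.004)
cv2.imwrite("pics/w7.png",f["frame"])
P=xyz(f);Z=P[...,2]
q=P[(abs(Z-.018)<.004)&(np.hypot(P[...,0]-.426,P[...,1]-.104)<.045)]*1000
c=q[:,:2]-np.array([426,104]); r=np.hypot(*c.T); far=r>29; print(far.sum(),r.max())
for s in range(1):
    a=np.degrees(np.arctan2(c[far,1],c[far,0]))
    print(np.histogram(a,bins=24,range=(-180,180))[0])
k=c[far]; w,v=np.linalg.eigh(k.T@k); print("axis",np.degrees(np.arctan2(v[1,1],v[0,1])),w)
```

```text
off [-0.13 -0.04 10.36] turn -0.0 yaw 180.0 q6 -129.8 t 21.9 F [ 0.7  0.7 -0.1] w 0.0658
uv [253. 197.] rect [424.8 104.   33.   33.   44.4] circ ((424.6178894042969, 104.00310516357422), 16.985300064086914) z 0.0458
172 37.70516786848813
[ 0  1 74 24  0  0  0  0  0  0  0  0  0  0 45 28  0  0  0  0  0  0  0  0]
axis -139.04667025136416 [  1894.47833495 187435.91981589]
```

View pics/w7.png

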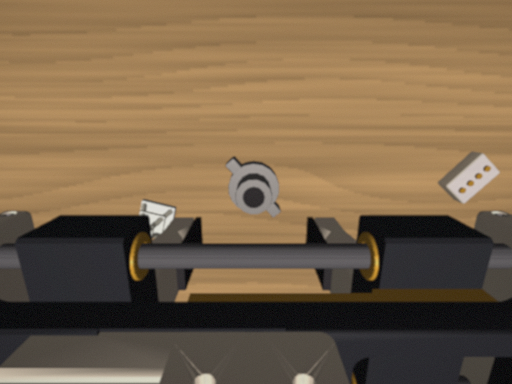

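Call:
send_rows(motion=[{"offset":[0,0,5],"turn":0},{"offset":[0,0,9.5],"turn":0},{"offset":[0,0,10.2],"turn":0},{"offset":[0,0,10.2],"turn":0},{"offset":[0,0,10.2],"turn":0},{"offset":[0,0,10.2],"turn":0}])

```text
t: 22.55
eef_pos: [0.4246, 0.1044, 0.2018]
ee_rot: [3.14, 0.003, -3.142]
force: [0.1, -0.4, -0.8]
width: 0.0657
```

Call:
send_rows(motion=[{"offset":[0,0,0],"turn":0},{"offset":[0,0,0],"turn":0},{"offset":[0,0,0],"turn":0},{"offset":[0,0,0],"turn":0},{"offset":[0,0,0],"turn":0},{"offset":[0,0,-5],"turn":0},{"offset":[0,0,-11],"turn":0},{"offset":[0,0,-11],"turn":0}], hand=-1)

```text
t: 23.35
eef_pos: [0.4251, 0.1046, 0.315]
ee_rot: [3.138, 0.007, -3.141]
force: [0.5, 0.1, -1.4]
width: 0.0336
```

Run:
```python
from h import *
go(710,-190,150,49)
```

```text
off [-28.47 -29.48   0.6 ] turn 41.1 yaw -179.9 q6 -129.9 t 23.4 F [ 0.5  0.1 -1.4] w 0.0336
```

Call:
send_rows(motion=[{"offset":[-28.5,-29.5,0.5],"turn":0},{"offset":[-28.5,-29.5,0.5],"turn":0},{"offset":[-28.5,-29.5,0.5],"turn":0},{"offset":[-28.5,-29.5,0.5],"turn":0},{"offset":[-28.5,-29.5,0.5],"turn":0},{"offset":[-28.5,-29.5,0.5],"turn":0},{"offset":[-28.5,-29.5,0.5],"turn":0},{"offset":[-28.5,-29.5,0.5],"turn":0}])

```text
t: 24.15
eef_pos: [0.7026, -0.1857, 0.3042]
ee_rot: [3.141, -0.001, 3.141]
force: [2.0, 0.4, -0.2]
width: 0.0334
```

Run:
```python
from h import *
go(710,-190,150,90)
```

```text
off [-0.74 -0.43 -0.48] turn -0.0 yaw 180.0 q6 -90.5 t 24.1 F [ 2.   0.4 -0.2] w 0.0334
```

Call:
send_rows(motion=[{"offset":[0,0,0],"turn":0},{"offset":[0,0,0],"turn":0}])

```text
t: 24.35
eef_pos: [0.7016, -0.1851, 0.3029]
ee_rot: [3.141, -0.003, 3.139]
force: [0.1, 1.3, -0.7]
width: 0.0335
```

Run:
```python
from h import *
f=cam("wrist"); cv2.imwrite("pics/w8.png",f["frame"]); np.savez("w8.npz",P=xyz(f),fr=f["frame"])
go(626,-191,150,90)
P=xyz(f);Z=P[...,2]
near=np.hypot(P[...,0]-.626,P[...,1]+.191)<.06
m=(near&(abs(Z-.016)<.0035)).astype(np.uint8)
p=cont(f,m,.016); print("hub circ",cv2.minEnclosingCircle(p),rect(p), m.sum())
(cx,cy),_=cv2.minEnclosingCircle(p)
c=P*1000-np.array([cx,cy,0]); r=np.hypot(c[...,0],c[...,1]); n=(r>31.5)&(r<40)&(Z<.0115)
a=np.degrees(np.arctan2(c[...,1],c[...,0]))[n]; print(n.sum(),np.histogram(a,bins=36,range=(-180,180))[0])
th=np.radians(a); print("notch axis",np.degrees(np.angle(np.exp(2j*th).mean()))/2, abs(np.exp(2j*th).mean()))
# held lugs
s=get_state()["eef_pos"]*1000
h=P[(Z>.105)&(Z<.135)]*1000; d=h[:,:2]-s[:2]; rr=np.hypot(*d.T); k=(rr>29)&(rr<40); print("held",k.sum(), np.median(h[k,2]) if k.any() else 0)
aa=np.degrees(np.arctan2(d[k,1],d[k,0])); print(np.histogram(aa,bins=36,range=(-180,180))[0])
```

```text
off [ 7.52 -0.69 -0.53] turn -0.1 yaw 179.9 q6 -90.7 t 24.4 F [ 0.5  0.1 -1.8] w 0.0335
hub circ ((627.4608154296875, -206.27651977539062), 39.68366241455078) [ 626.1 -219.5   32.6   79.2   84.2] 2632
1357 [ 6  9 23 32 37 44 46 47 50 43 41 36 33 23 14  6  3 12 47 50 45 26 41 51
 53 55 51 55 61 54 46 32 57 63 63  2]
notch axis 85.65436001830895 0.18535482906606718
held 406 120.11363612561271
[  0   0   0 149 122  21  46   1   0   0   0   0   0   0   0   0   0   0
   0   0   2  23   0   0   0   0   0   0   0  42   0   0   0   0   0   0]
```

View pics/w8.png

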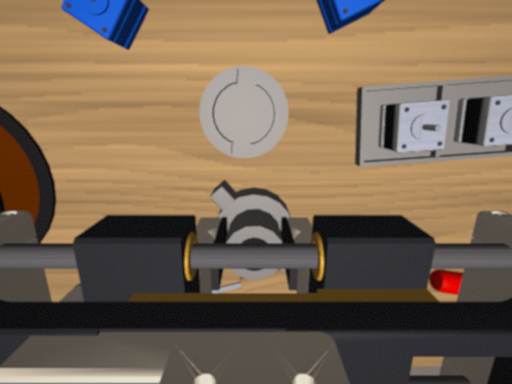

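Run:
```python
from h import *
d=np.load("w8.npz");P=d["P"]*1000;Z=P[...,2]
near=np.hypot(P[...,0]-626,P[...,1]+191)<60
print(np.histogram(Z[near],bins=14,range=(-4,24)))
# hub outline: anything above table
fit=P[near&(Z>3.5)]; print("outline",rect(fit[:,:2].astype(np.float32)))
rim=P[near&(Z>12.5)][:,:2].astype(np.float32); (cx,cy),r=cv2.minEnclosingCircle(rim); print("rim",cx,cy,r,rect(rim),len(rim))
for R0,R1 in((31,35),(35,39),(31,40)):
    c=P[near]-np.array([cx,cy,0]); rr=np.hypot(c[:,0],c[:,1]); n=(rr>R0)&(rr<R1)&(c[:,2]<11)
    th=np.arctan2(c[n,1],c[n,0]); print("notch",n.sum(),np.degrees(np.angle(np.exp(2j*th).mean()))/2,abs(np.exp(2j*th).mean()),np.histogram(np.degrees(th),bins=36,range=(-180,180))[0])
    for e in(0,1):
        s=(abs(np.degrees(th))>90)==bool(e); print(c[n][s].mean(0).round(2), c[n][s].min(0).round(1),c[n][s].max(0).round(1))
# held lugs
k=(abs(Z-120)<4)&(np.hypot(P[...,0]-701.6,P[...,1]+185)<42)
v,u=np.nonzero(k); q=P[k][:,:2]
far=np.hypot(q[:,0]-701.6,q[:,1]+185)>28.5
import collections
n_,l,s,cc=cv2.connectedComponentsWithStats(k.astype(np.uint8))
print(s[1:],cc[1:])
for z0 in [q[far]]:
    lug=z0[(z0[:,0]<695)&(z0[:,1]<-200)]; print("lug",len(lug),rect(lug.astype(np.float32)),lug.mean(0))
```

```text
(array([  86, 3809, 1331,   53, 2672,  987,   42,   32,  125, 2101,  412,
          0,    0,    0]), array([-4., -2.,  0.,  2.,  4.,  6.,  8., 10., 12., 14., 16., 18., 20.,
       22., 24.]))
outline [ 636.2 -195.1  101.8   92.    12.7]
rim 638.5020751953125 -190.28814697265625 52.93502426147461 [ 637.4 -196.2  100.7   91.    15.7] 46495
notch 447 15.121213479745267 0.39016902080318844 [27 26 25 27 25 24 24 23 17  5  0  0  0  0  5 21 21 15  9  9  8 12  8  7
  5  0  0  0  0  0  0  6 19 26 26 27]
[27.99  1.73  4.73] [  0.  -32.2  -2.1] [34.4 31.6 10.7]
[-24.73 -10.06   5.6 ] [-34.5 -33.9   3.6] [-0.8 22.8 10.9]
notch 521 24.87786047478852 0.5292536619763318 [30 30 30 28 32 28 19  4  0  0  0  0  0  4  8 17 19 26 23 23 24 21 25 21
 19 18 13  4  0  0  0  0  0  7 19 29]
[28.04 12.99  0.23] [  0.4 -28.4  -2.4] [38.6 38.9  6.8]
[-29.89 -12.96   5.79] [-39.  -33.9   3.9] [-0.6 38.2 10.4]
notch 1117 21.557907332746773 0.4540130022799159 [65 64 65 66 63 52 43 27 17  5  0  0  2  6 20 42 46 47 39 38 37 40 40 36
 33 24 18 11  2  0  0  6 19 33 46 65]
[28.09  9.97  1.31] [  0.  -32.2  -2.4] [39.8 40.  10.7]
[-27.44 -10.72   5.68] [-39.9 -33.9  -1.4] [-0.4 39.9 10.9]
[[ 210  184   80   49 1558]
 [ 278  268    7    5   25]] [[247.063543   204.67008986]
 [281.8        269.6       ]]
lug 220 [ 677.4 -206.2    7.8   10.9   41.6] [ 676.96740357 -205.94254007]
```

Run:
```python
from h import *
d=np.load("w8.npz");P=d["P"]*1000;Z=P[...,2]
near=(np.hypot(P[...,0]-626,P[...,1]+191)<55)&(Z<20)
rim=P[near&(Z>11.5)][:,:2].astype(np.float32); (cx,cy),r=cv2.minEnclosingCircle(rim); print("rim",cx,cy,r,rect(rim),len(rim))
out=P[near&(Z>3)][:,:2].astype(np.float32); print("foot",cv2.minEnclosingCircle(out),rect(out))
c=P[near]-np.array([cx,cy,0]); rr=np.hypot(c[:,0],c[:,1]); n=(rr>31)&(rr<40)&(c[:,2]<11)
th=np.degrees(np.arctan2(c[n,1],c[n,0])); print(n.sum(),np.histogram(th,bins=36,range=(-180,180))[0])
s=abs(th)>90; A=c[n][s].mean(0);B=c[n][~s].mean(0)
for q in(c[n][s],c[n][~s]): print(q.mean(0).round(2),np.percentile(q[:,1],[3,97]).round(1))
D=B-A; print("axis",np.degrees(np.arctan2(D[1],D[0])),"mid",(A+B)/2)
```

```text
rim 628.3450317382812 -194.48184204101562 42.03330612182617 [ 628.6 -194.4   82.8   79.7   83.8] 2640
foot ((628.6902465820312, -194.57058715820312), 44.05195236206055) [ 6.286e+02 -1.948e+02  8.670e+01  8.720e+01  2.000e-01]
357 [57  2  0  0  0  0  0  0  0  0  0  0  0  0  0  5 55 51 50  0  0  0  0  0
  0  0  0  0  0  0  0  0  0  3 65 69]
[-35.06   3.27   5.63] [-5.5 11.5]
[34.79 -3.72  5.61] [-12.1   4.5]
axis -5.708832337163152 mid [-0.13465655 -0.2247392   5.62061431]
```

Run:
```python
from h import *
d=np.load("w8.npz");P=d["P"]*1000;Z=P[...,2]
k=(np.hypot(P[...,0]-638,P[...,1]+39)<35)&(abs(Z-43.7)<4); print("motor2 seen",rect(P[k][:,:2].astype(np.float32)),np.median(Z[k]))
f=cam("top");Q=xyz(f)*1000;Z=Q[...,2]
k=(np.hypot(Q[...,0]-627,Q[...,1]+192)<55)&(Z>11)&(Z<22); p=Q[k][:,:2].astype(np.float32); print("hub top",cv2.minEnclosingCircle(p),rect(p),np.median(Z[k]))
for x,y in((638,-39),(633,37)):
    k=(np.hypot(Q[...,0]-x,Q[...,1]-y)<35)&(abs(Z-43.7)<4); print("motor top",rect(Q[k][:,:2].astype(np.float32)),np.median(Z[k]))
for x,y in((620,147),(627,219)):
    k=(np.hypot(Q[...,0]-x,Q[...,1]-y)<30)&(abs(Z-40)<4); print("pul top",rect(Q[k][:,:2].astype(np.float32)))
go(628,-193,80,43)
```

```text
motor2 seen [639.7 -39.   42.1  43.    3.8] 43.55375432107993
hub top ((629.3811645507812, -194.25189208984375), 42.50160217285156) [ 6.294e+02 -1.947e+02  7.930e+01  7.790e+01  1.000e-01] 16.24028215947937
motor top [0. 0. 0. 0. 0.] nan
motor top [0. 0. 0. 0. 0.] nan
pul top [0. 0. 0. 0. 0.]
pul top [628.3 220.5  36.5  33.7  26.3]
off [ 7.3  -0.94  6.54] turn 47.0 yaw 180.0 q6 -90.7 t 24.4 F [-0.6  0.5 -0.5] w 0.0336
  return _methods._mean(a, axis=axis, dtype=dtype,
  ret = ret.dtype.type(ret / rcount)
```

Call:
send_rows(motion=[{"offset":[7.4,-1.1,3],"turn":46.7},{"offset":[7.4,-1.1,6],"turn":46.7},{"offset":[7.4,-1.1,6.5],"turn":46.7},{"offset":[7.4,-1.1,6.5],"turn":46.7},{"offset":[7.4,-1.1,6.5],"turn":46.7},{"offset":[7.4,-1.1,6.5],"turn":46.7},{"offset":[7.4,-1.1,6.5],"turn":46.7},{"offset":[7.4,-1.1,6.5],"turn":46.7}])

```text
t: 25.25
eef_pos: [0.6273, -0.194, 0.2409]
ee_rot: [3.141, 0.001, 2.33]
force: [-0.2, 0.1, -1.0]
width: 0.0337
```

Call:
send_rows(motion=[{"offset":[0,0,0],"turn":0},{"offset":[0,0,0],"turn":0}])

```text
t: 25.45
eef_pos: [0.6275, -0.1947, 0.2404]
ee_rot: [3.141, 0.0, 2.328]
force: [-0.6, 0.2, -0.7]
width: 0.0336
```

Run:
```python
from h import *
go(627.2,-194.6,52,43.3)
f=cam("wrist"); cv2.imwrite("pics/w9.png",f["frame"]); P=xyz(f)*1000; Z=P[...,2]
s=get_state()["eef_pos"]*1000; zt=s[2]-159-42+18; print(s,zt)
k=(abs(Z-zt)<4); q=P[k][:,:2]-s[:2]; r=np.hypot(*q.T); q=q[(r>28.5)&(r<40)]; a=np.degrees(np.arctan2(q[:,1],q[:,0]))
print(np.histogram(a,bins=36,range=(-180,180))[0])
for lo in (0,1):
    l=q[(abs(a)>150)] if lo else q[abs(a)<30]
    if len(l)>20: print("lug",len(l),l.mean(0),rect(l.astype(np.float32)))
```

```text
off [ 0.02 -0.02  2.94] turn 0.1 yaw 133.4 q6 -136.4 t 25.4 F [-0.6  0.2 -0.7] w 0.0336
[ 627.51529625 -194.79365489  240.29017959] 57.29017958920764
[ 67   0   0   0   0   0   0   0   0   0   0   0   0   0   0   0  25   0
   0   0   0   0   0   0   0   0   0   0   0   0   0   0   0   0  57 112]
lug 25 [33.72496097 -8.2913683 ] [34.  -8.2  3.2  5.4 81.3]
lug 236 [-32.46314308   2.53595385] [-32.3   2.   11.2   8.3  85.3]
```

View pics/w9.png

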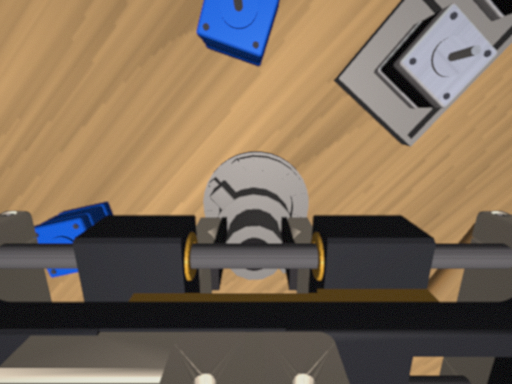

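Call:
send_rows(motion=[{"offset":[0,0,0.8],"turn":1},{"offset":[0,0,1.4],"turn":1},{"offset":[0,0,1.8],"turn":1},{"offset":[0,0,2.2],"turn":1},{"offset":[0,0,2.5],"turn":1},{"offset":[0,0,2.8],"turn":1},{"offset":[0,0,2.8],"turn":1}])

```text
t: 26.2
eef_pos: [0.6274, -0.1949, 0.2117]
ee_rot: [-3.141, -0.001, 2.309]
force: [0.1, -0.6, -0.5]
width: 0.0336
```

Call:
send_rows(motion=[{"offset":[0,0,0.15],"turn":0},{"offset":[0,0,0.3],"turn":0},{"offset":[0,0,0.45],"turn":0},{"offset":[0,0,0.45],"turn":0}])

```text
t: 26.6
eef_pos: [0.6275, -0.1949, 0.2075]
ee_rot: [-3.141, -0.0, 2.309]
force: [0.3, 0.5, -0.9]
width: 0.0335
```

Call:
send_rows(motion=[{"offset":[0,0,0.1],"turn":0},{"offset":[0,0,0.15],"turn":0},{"offset":[0,0,0.15],"turn":0}])

```text
t: 26.9
eef_pos: [0.6276, -0.1949, 0.2063]
ee_rot: [3.142, 0.0, 2.309]
force: [-0.1, 0.1, 0.5]
width: 0.0333
```

Call:
send_rows(motion=[{"offset":[0,0,0],"turn":0},{"offset":[0,0,0],"turn":0},{"offset":[0,0,0],"turn":0},{"offset":[0,0,0],"turn":0},{"offset":[0,0,-4],"turn":0},{"offset":[0,0,-9],"turn":0},{"offset":[0,0,-12],"turn":0},{"offset":[0,0,-12],"turn":0}], hand=0.3)

```text
t: 27.7
eef_pos: [0.629, -0.1952, 0.3322]
ee_rot: [3.136, 0.007, 2.31]
force: [0.3, -0.1, -0.2]
width: 0.0572
```

Run:
```python
from h import *
f,m,p=look(627.5,-195,.052,.007)
cv2.imwrite("pics/w10.png",f["frame"])
P=xyz(f)*1000; Z=P[...,2]; r=np.hypot(P[...,0]-627.5,P[...,1]+195); k=(r>27.5)&(r<37); print(np.histogram(Z[k],bins=16,range=(0,40)))
k=(r>19)&(r<25); print(np.median(Z[k]))
go(400,-400,250)
```

```text
uv [252. 186.] rect [ 627.5 -195.8   31.9   33.1   42.3] circ ((627.3950805664062, -195.79139709472656), 17.149084091186523) z 0.0519
(array([  0,  29, 150,  20,  13, 303, 706,   5,  20, 148,   1,   0,   0,
         0,   0,   0]), array([ 0. ,  2.5,  5. ,  7.5, 10. , 12.5, 15. , 17.5, 20. , 22.5, 25. ,
       27.5, 30. , 32.5, 35. , 37.5, 40. ]))
246.7954345031045
off [  0.19 -30.67  -7.97] turn 0 yaw 132.3 q6 -137.4 t 27.8 F [-0.   0.  -1.3] w 0.0567
```

View pics/w10.png

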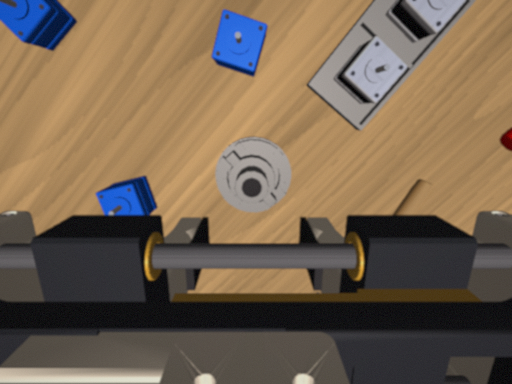

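Call:
send_rows(motion=[{"offset":[0,-25,-8],"turn":0},{"offset":[0,-25,-8],"turn":0},{"offset":[0,-25,-8],"turn":0},{"offset":[0,-25,-8],"turn":0},{"offset":[0,-25,-8],"turn":0},{"offset":[0,-25,-8],"turn":0},{"offset":[0,-25,-8],"turn":0},{"offset":[0,-25,-8],"turn":0}])

```text
t: 28.55
eef_pos: [0.4427, -0.363, 0.4052]
ee_rot: [-3.141, -0.001, 2.308]
force: [0.3, 0.6, -0.4]
width: 0.0569
```

Run:
```python
from h import *
f=cam("top"); cv2.imwrite("pics/top1.png",cv2.resize(f["frame"][90:290,90:430],None,fx=2.3,fy=2.3,interpolation=cv2.INTER_CUBIC))
```

```text
(no output)
```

View pics/top1.png

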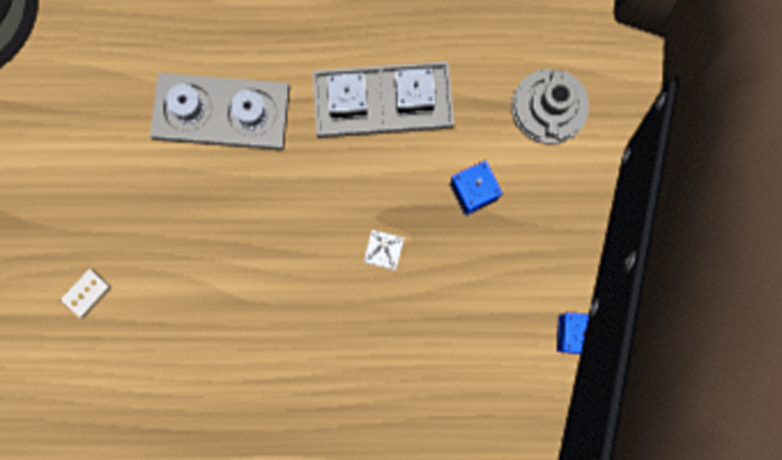

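The top view shows both pulleys in their wells (crop pixels 183,100 and 248,107), both motors in their bays (348,93 and 415,88), and the adapter in the hub (555,97). The robot is clear of everything.

```bash
python3 -c "
from station import *
print(job_done())"
```

```text
the job is handed in; nothing more can be done
None
```

I finished the job in the order asked and handed it in at about 29 s of the 106 s allowed. The motors went into the bays first, then the pulleys into the wells, then the adapter onto the hub.

**Last checks (wrist depth camera):**

| Part | Top measured at | Expected if fully home |
|---|---|---|
| Motors | 43.6–43.7 mm | 44 mm |
| Pulleys | 39.6 mm | 40 mm |
| Adapter neck | 51.9 mm | 52 mm |
| Adapter lug tops | about 24 mm | 24 mm |

The adapter readings mean its lugs are down in the hub's notches. The final top view shows all five parts in place. The gripper was empty and clear of everything when I handed in.

**Checks that disagreed or failed:**
- **Hub position:** the first top-view outline put the hub about 4–5 mm from the later wrist and depth measurements. I used the later value, corrected for a 1.5 mm camera bias, and the adapter dropped in without any resistance.
- **Top-view recheck of placed parts:** it found only one pulley, about 1.5 mm from the wrist reading. The other three gave no usable depth there, probably because the arm was in the way.
- **Flange height:** one reading was useless because the gripper's fingers blocked the view.

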